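# Close a gear housing on its dowels and hold it pressed

### The job

First spray the joint: push the nozzle cap of the spray can that stands in its wooden holder all the way down and let it spring back up. Then pick up the loose upper half of the gear housing, set it onto the two dowels of the lower half so that the faces meet flush, and press the pair down on its springs by about 7 mm (a bit over half of the 12 mm travel). Finish while still holding the pair pressed down like that, without letting go; leave the tin, jar, offcut and wrench where they are.

Things in the scene. Friction and masses are not known exactly. Their poses are not given: they have to be found in the camera images.
- nozzle (a joint): travel of the spray can's nozzle cap along the vertical, in m: 0 = up, 0.008 = fully down. It springs back by itself; it needs about 2.5 N to start moving and 7 N fully down.
- nozzle_top (a point): centre of the flat round top of the nozzle cap, a white plastic disc 30 mm across and 18 mm high, on top of a white spray can (50 mm across) fixed upright in a square wooden block (75 mm, 30 mm high) on the bench. The cap's top is 171 mm above the bench when up; this point moves with the cap. A small black orifice on its side faces the housing jig.
- jig: fixed plywood board 160 (x) x 110 (y) x 12 mm on the bench, carrying the lower half of the gear housing on springs; origin at the centre of the board's underside, z up, x along the housing towards its narrow nose end. Two steel uprights on it beside the housing (y = +-40 mm) end 40 mm above the bench.
- nest_face (a point): centre of the flat upper face of the lower half, over the board's centre, 56 mm above the bench when up; moves down with it. The lower half is bare aluminium, 120 mm long in the jig's x, 64 mm wide (y) except for the last 30 mm at the +x end, the nose, which is 32 mm wide. In the middle of the face is a round 44 mm cavity with a brass gear below the face.
- nest (a joint): how far the lower half of the housing has been pressed straight down on its springs, in m: 0 = up (at rest), 0.012 = at the stop. It does not move under the upper half's own weight; moving starts at about 6 N in all (weight of the upper half included), then takes 1.2 N more per mm (about 14 N at 7 mm).
- dowel_tail (a point): foot of the dowel at the wide tail end of the lower half: on its upper face, on the dowel's axis, at x = -45 mm, y = -16 mm in the jig's frame. Both dowels are upright steel pins of 10 mm diameter, 13 mm high, the last 6 mm tapering to 5 mm diameter at the tip. Moves down with the lower half.
- dowel_nose (a point): foot of the dowel at the narrow nose end: on the upper face, on the dowel's axis, at x = +45 mm, y = 0 in the jig's frame.
- cover: loose upper half of the gear housing, bare aluminium, about 0.35 kg, lying on the bench the right way up: a flange 14 mm thick with the same outline as the lower half (120 mm along x, 64 mm wide along y, the 30 mm at the +x end only 32 mm wide) and a block on it. Origin at the centre of the underside, z up, x towards the narrow nose end.
- cover_grip (a point): centre of the block to grip on the upper half, 40 mm above its underside, over its origin: the block is 52 mm along the cover's x, 40 mm wide along y, with flat sides from 14 to 56 mm above the underside; a flat round disc (30 mm across, 4 mm) on it makes the whole 60 mm high.
- hole_tail (a point): tail dowel hole of the upper half: on the hole's axis in the plane of the underside, at x = -45 mm, y = -16 mm in the cover's frame. Both holes go right through the flange and are 11.5 mm wide. Fully seated, this point coincides with dowel_tail.
- hole_nose (a point): nose dowel hole of the upper half: on the hole's axis in the plane of the underside, at x = +45 mm, y = 0 in the cover's frame. Fully seated, it coincides with dowel_nose.
- tin: bystander: closed tin 80 mm across, 100 mm high, standing on the bench to the left; origin at the centre of its underside
- jar: bystander: glass jar with steel lid, 60 mm across, 85 mm high, standing on the bench to the right; origin at the centre of its underside
- offcut: bystander: wooden block 140 x 45 x 40 mm lying on the bench at the right; origin at the centre of its underside
- wrench: bystander: steel wrench lying flat on the bench at the left; origin under it
Not all that is in view belongs to the job. Leave any orange or pink look-alike of the cover alone.

How it is judged:
By the outcome, as a careful person would: the job done as asked, in the order asked, and still so for the second after the job is handed in, while the arm keeps its last pose, push and grip.
It also fails if it takes over 51 s, if anything falls off the work surface, if the arm or the gripper's body presses on something with over 40 N, if the wrist force passes 120 N, or if a joint passes its speed limit or range.

### The arm

A 6-joint arm with a two-finger parallel gripper is mounted at the origin on the work surface. World frame = base frame: x ahead of the robot, y to its left, z up, the work surface at z = 0. Lengths are in m, angles in rad, forces in N, time in s.
With the tool pointing down it reaches from about 0.3 to 0.95 m from the base axis. Payload 3.1 kg.
Tool frame: the origin (TCP) lies midway between the tips of the shut fingers; the grasp point (between the pads) lies 19 mm behind it; z points along the fingers, y is the line along which they close (so a half turn about z gives the same grasp; the last joint's range is limited). The gripper opens to 85 mm and grips with 20 to 120 N. Pads are 22 mm wide; open, the fingers measure 114 mm over their backs; the gripper's body (76 mm by 85 mm) begins 54 mm behind the grasp point. The pads swing forward as they close: fully open they stand 13 mm farther back than shut.
Start: joints at [1.167, 0.308, 1.634, -0, 1.2, -0.07], TCP at [0.205, 0.59, 0.231] pointing down, gripper open.
Joint ranges: [-3.06, 3.06], [-0.79, 1.96], [0.05, 2.63], [-1.19, 4.34], [0.05, 2.64], [-2.94, 2.94]. Speed limits (rad/s): [2.79, 2.79, 3.14, 3.14, 3.14, 3.14].

### API

Orientations are given as [roll, pitch, yaw] about the fixed x, y, z axes, in that order (R = Rz(yaw) Ry(pitch) Rx(roll)).
In Python, from bench import r, get_image, search_frame, regions_of, place_of gives the robot as it stands.
- The arm moves only by the shell command python3 -m jog 'ROWS' [FORCE]. ROWS is JSON, a list of rows, each an object with "hand": the opening, from 0 (shut) to 1 (fully open); "offset": the shift along the tool's x, y, z in m, a list of three; "twist": the turn about the tool's z in degrees. In form: [{"hand": hand, "offset": [tx, ty, tz], "twist": twist}, ...]. A call has 1 to 20 rows; each row is the pose to reach, as a shift and turn from the pose commanded when the call began, along the tool's axes at that moment; what a row does not reach only later rows make up. A row lasts 1/10 s, in which the tool goes at most 50 mm and 8.59 degrees, less where a joint would pass 70% of its speed; a pose out of reach is approached as far as the arm can. A call with a gripper value outside its range is refused whole. The fingers move at their own pace and stop on an object; FORCE is the grip in N (left out, the last holds). Time passes only in rows, so rows that repeat a pose let the fingers close. It gives the time, the measured TCP pose, the force, the opening and the grip force at its end, in the units of the state.
- r.observe(): the state, without advancing time (a new reading comes with each control period).
- get_image(name): name is "side" or "top" or "wrist"; returns a dict with "image" (420x560x3 uint8, red, green, blue), "depth" (420x560 float32, m along the optical axis (not along the pixel's ray), 0 where there is no reading), "fov_y" (degrees; the focal length in pixels is half the picture's height over the tangent of half this angle, whatever the lens; pixels are square), "cx", "cy" (the principal point, pixels), "rvec" (rotation vector, rad) and "tvec" (3), from world to camera coordinates, as OpenCV has them. Camera axes: x right, y down, z forward; pixel columns grow to the right and rows downward; lengths in m; the calibration is good to about 2 mm. A picture is of the moment at which its call begins.
- r.hand_in(): hands the job in; it is judged then, once.
Trained networks look in the newest picture that a camera, given by its name, has taken for a name from the list of things; names that differ only in an ending like _2 or _b are one class to them, and where a whole thing is asked for, a point or a joint stands for the part that bears it (a point fixed in the world has none). Each returns a list of dicts, best first, with "score" (0 to 1); they miss things now and then, are a little off and sometimes report something else, mostly with a low value. They report only what shows in the picture. A call takes as long as a camera call. They do not tell look-alikes from the thing itself.
- search_frame(name, camera): "at" ([column, row] in pixels, amid what is visible of it).
- regions_of(name, camera): "mask" (420x560 bool, what is visible of it) and "at" ([column, row] in pixels, amid what is visible of it).
- place_of(name, camera): "at" ([column, row] in pixels: a listed point, or the origin of a listed thing).
The state is a dict: "clock": time; "joint_pos": joint angles; "joint_vel": joint speeds; "joint_efforts": joint torques, N m; "tool_pos": TCP position; "eef_rot": TCP orientation; "wrist_force": force on the tool from outside, world axes, zero at the start; "wrist_torque": the same for the moment, N m; "finger_gap": finger opening in m; "grasp_force": force on a finger pad.
Only numpy, scipy, OpenCV 4.12 (cv2) and the standard library are available. Lean on these libraries where they do the work, as an engineer would, in place of code of your own. Each camera call takes 0.05 s, during which the arm holds its last target. There are 200 camera calls.

## Working session

There is one attempt and no reset: what is moved stays moved. The work goes in short steps, Python scripts to look and compute and a shell command to move; the robot and the scene stay as the last step left them, time stands still between calls to the robot, and variables do not carry over. Pictures are saved under pics/ and viewed, at most 10 in all, crops included, and the job is handed in when it is done.

```bash
ls; mkdir -p pics
cat > h.py <<'E'
import numpy as np, cv2
from bench import r, get_image, search_frame, regions_of, place_of
def cam(name):
    d=get_image(name); d['f']=210/np.tan(np.radians(d['fov_y']/2)); d['R']=cv2.Rodrigues(np.array(d['rvec'],float))[0]; d['t']=np.array(d['tvec'],float).ravel(); return d
def ray(d,uv):
    v=np.array([(uv[0]-d['cx'])/d['f'],(uv[1]-d['cy'])/d['f'],1]); return -d['R'].T@d['t'], d['R'].T@v
def atz(d,uv,z):
    c,v=ray(d,uv); return c+v*(z-c[2])/v[2]
def cloud(d):
    V,U=np.mgrid[0:420,0:560]; Z=d['depth']; P=np.stack([(U-d['cx'])/d['f']*Z,(V-d['cy'])/d['f']*Z,Z],-1)
    return (P-d['t'])@d['R']
def proj(d,p):
    q=d['R']@np.array(p)+d['t']; return q[:2]/q[2]*d['f']+[d['cx'],d['cy']]
def save(d,n,box=None,s=1):
    im=d['image'][:,:,::-1]
    if box: im=im[box[1]:box[3],box[0]:box[2]]
    cv2.imwrite('pics/'+n,cv2.resize(im,None,fx=s,fy=s,interpolation=cv2.INTER_CUBIC))
E
python3 - <<'E'
from h import *
np.set_printoptions(precision=4,suppress=True)
s=r.observe(); print(s)
a=cam('top'); b=cam('side'); 
cv2.imwrite('pics/a.png',cv2.resize(np.vstack([a['image'],b['image']])[:,:,::-1],None,fx=.71,fy=.71,interpolation=cv2.INTER_AREA))
for n,d in (('top',a),('side',b)):
  C=cloud(d); print(n,'cam',ray(d,(280,210))[0])
  for k,z in (('nozzle_top',.171),('nest_face',.056),('dowel_tail',.056),('dowel_nose',.056),('cover',0),('cover_grip',.04),('hole_tail',0),('hole_nose',0),('jig',0),('tin',0),('jar',0),('offcut',0),('wrench',0)):
    for o in place_of(k,n)[:3]:
        u=np.array(o['at']); ui=u.astype(int); 
        print(k,round(o['score'],2),u.round(1),atz(d,u,z)[:2], 'depthpt',C[min(max(ui[1],0),419),min(max(ui[0],0),559)])
E
```

```text
pics
{'clock': 0.0, 'joint_pos': array([ 1.1673,  0.309 ,  1.6352, -0.    ,  1.1997, -0.0697]), 'joint_vel': array([ 0.0004, -0.0006, -0.0003, -0.0008, -0.0018, -0.0012]), 'joint_efforts': array([ -0.0011, -41.5251, -27.6663,  -0.0003,   0.0104,   0.    ]), 'tool_pos': array([0.2045, 0.5897, 0.23  ]), 'eef_rot': array([-3.1393, -0.0001,  2.8078]), 'wrist_force': array([-0.9635, -0.0049,  0.6264]), 'wrist_torque': array([ 0.0062, -0.0194, -0.0153]), 'grasp_force': 0.0, 'finger_gap': 0.08547233813050842}
top cam [ 0.2873 -0.005   1.1714]
nozzle_top 0.71 [356.9 154.5] [ 0.6297 -0.1853] depthpt [ 0.6285 -0.1819  0.1777]
nest_face 0.95 [348.  221.5] [ 0.486  -0.1888] depthpt [ 0.4875 -0.1889  0.055 ]
dowel_tail 0.67 [355.2 237.1] [ 0.4467 -0.2087] depthpt [ 0.4449 -0.2055  0.0706]
dowel_nose 0.75 [350.6 203.1] [ 0.5351 -0.1938] depthpt [ 0.5338 -0.1911  0.0629]
dowel_nose 0.4 [215.4 214.1] [0.4811 0.1551] depthpt [0.4812 0.1561 0.0562]
dowel_nose 0.19 [419.8 195.3] [ 0.5689 -0.3743] depthpt [ 0.5734 -0.3771  0.0409]
cover 0.95 [268.5 207.3] [0.5199 0.0203] depthpt [0.5088 0.0204 0.0593]
c
[... 2584 characters left out ...]
752] depthpt [0.2786 0.2051 0.0392]
hole_nose 0.87 [253.3 294.1] [0.5407 0.1537] depthpt [0.5395 0.1636 0.0124]
hole_nose 0.58 [249.  250.5] [0.5706 0.0267] depthpt [0.5684 0.038  0.013 ]
tin 0.89 [307.7 403.4] [0.4125 0.3766] depthpt [0.4153 0.4103 0.0658]
tin 0.24 [228.6 140.2] [ 0.7149 -0.4547] depthpt [ 0.6516 -0.1762  0.1701]
jar 0.74 [254.2 294.1] [0.5388 0.1534] depthpt [0.5373 0.1646 0.0139]
jar 0.63 [323.7 162. ] [ 0.4098 -0.3701] depthpt [ 0.4126 -0.3328  0.0243]
offcut 0.93 [264.4 155.7] [ 0.5898 -0.3803] depthpt [ 0.5891 -0.3666  0.0112]
offcut 0.7 [293.1 311.2] [0.4536 0.1874] depthpt [0.4534 0.1985 0.015 ]
wrench 0.86 [193.5 403.3] [0.6048 0.3997] depthpt [0.6038 0.4033 0.0081]
```

View pics/a.png

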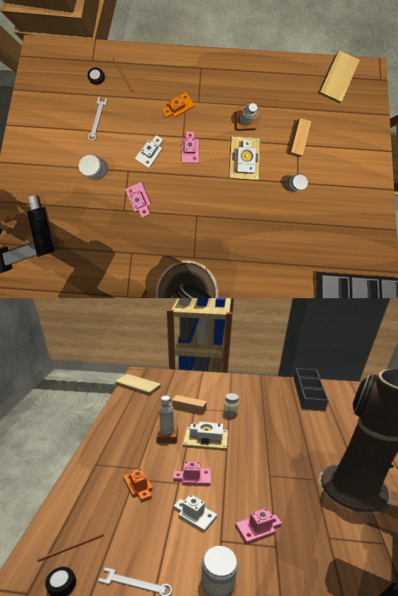

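The frames show the bare-aluminium cover at about (210,213) in top, world (0.50,0.165). The pink look-alikes are at (0.52,0.02) and (0.32,0.19), the orange one at (0.67,0.09). The jig is at (0.49,-0.19) and the can at (0.63,-0.185). I'll refine these from the depth data.

```bash
cat >> h.py <<'E'
np.set_printoptions(precision=4,suppress=True)
def goto(p,yaw=None):
    "offset (tool axes) and twist (deg) to reach world TCP p, tool yaw (deg)"
    from scipy.spatial.transform import Rotation as Ro
    s=r.observe(); R=Ro.from_euler('xyz',s['eef_rot']).as_matrix()
    y0=np.degrees(s['eef_rot'][2]); tw=0 if yaw is None else -((yaw-y0+90)%180-90)
    print('now',s['tool_pos'],'yaw',round(y0,2),'clock',round(s['clock'],2),'q6',s['joint_pos'][5],'-> offset',(R.T@(np.array(p)-s['tool_pos'])).round(4),'twist',round(tw,2))
E
python3 - <<'E'
from h import *
from scipy.optimize import least_squares
for n in ('top','side'):
  d=cam(n); C=cloud(d).reshape(-1,3); I=d['image'].reshape(-1,3).astype(float)
  def pick(c,rad,lo,hi):
    m=(np.hypot(C[:,0]-c[0],C[:,1]-c[1])<rad)&(C[:,2]>lo)&(C[:,2]<hi); return C[m]
  P=pick((.633,-.186),.04,.163,.185); print(n,'nozzle',len(P),P.mean(0),(P.min(0)+P.max(0))/2,np.ptp(P,0))
  for k,c,rad,lo,hi in (('block',(.5,.168),.05,.049,.066),('flange',(.5,.168),.085,.008,.02),('nest',(.487,-.19),.075,.048,.062),('board',(.487,-.19),.11,.006,.02)):
    P=pick(c,rad,lo,hi)[:,:2].astype(np.float32); rc=cv2.minAreaRect(P); print(n,k,len(P),rc, P.mean(0))
E
python3 - <<'E'
from h import *
goto((.633,-.186,.215)); goto((.633,-.186,.215),180)
E
```

```text
top nozzle 130 [ 0.6362 -0.183   0.1716] [ 0.6357 -0.1831  0.1709] [0.0311 0.0285 0.0158]
top block 308 ((0.4953211545944214, 0.1700325459241867), (0.04056376591324806, 0.05237466096878052), 60.62440872192383) [0.4941 0.169 ]
top flange 545 ((0.4914931058883667, 0.1641191840171814), (0.11692583560943604, 0.13869230449199677), 17.588428497314453) [0.4822 0.172 ]
top nest 850 ((0.49187809228897095, -0.1878020465373993), (0.064534492790699, 0.1210455596446991), 89.40342712402344) [ 0.4832 -0.187 ]
top board 1291 ((0.4831196665763855, -0.18834051489830017), (0.20323994755744934, 0.19475063681602478), 75.02395629882812) [ 0.4883 -0.1832]
side nozzle 87 [ 0.6391 -0.1731  0.1689] [ 0.6381 -0.1768  0.1679] [0.0321 0.0318 0.0095]
side block 447 ((0.49771666526794434, 0.177458718419075), (0.04154028743505478, 0.05207628384232521), 61.002864837646484) [0.4974 0.1806]
side flange 860 ((0.4984704852104187, 0.17624253034591675), (0.06601908802986145, 0.12242607027292252), 60.87139892578125) [0.4861 0.1919]
side nest 584 ((0.4941968321800232, -0.18097011744976044), (0.07036038488149643, 0.11974786221981049), 89.52095794677734) [ 0.4877 -0.1763]
side board 884 ((0.4944329261779785, -0.1808946132659912), (0.11510587483644485, 0.16011065244674683), 89.99420166015625) [ 0.4933 -0.1565]
now [0.2048 0.5905 0.2313] yaw 160.87 clock 1.5 q6 -0.06969187863457184 -> offset [-0.659  -0.5933  0.0163] twist 0
now [0.2048 0.5905 0.2313] yaw 160.87 clock 1.5 q6 -0.06969187863457184 -> offset [-0.659  -0.5933  0.0163] twist -19.13
```

```bash
python3 -m jog '[{"hand":0,"offset":[-0.033,-0.029,-0.01],"twist":0},{"hand":0,"offset":[-0.066,-0.059,-0.01],"twist":0},{"hand":0,"offset":[-0.099,-0.088,-0.01],"twist":0},{"hand":0,"offset":[-0.132,-0.117,-0.01],"twist":0},{"hand":0,"offset":[-0.165,-0.147,-0.01],"twist":0},{"hand":0,"offset":[-0.198,-0.176,-0.01],"twist":0},{"hand":0,"offset":[-0.231,-0.205,-0.01],"twist":0},{"hand":0,"offset":[-0.264,-0.235,-0.01],"twist":0},{"hand":0,"offset":[-0.297,-0.264,-0.01],"twist":0},{"hand":0,"offset":[-0.33,-0.293,-0.01],"twist":0},{"hand":0,"offset":[-0.37,-0.323,-0.01],"twist":0},{"hand":0,"offset":[-0.41,-0.352,-0.01],"twist":0},{"hand":0,"offset":[-0.44,-0.381,-0.01],"twist":0},{"hand":0,"offset":[-0.47,-0.411,-0.01],"twist":0},{"hand":0,"offset":[-0.5,-0.44,-0.01],"twist":0},{"hand":0,"offset":[-0.53,-0.47,-0.01],"twist":0},{"hand":0,"offset":[-0.561,-0.5,-0.01],"twist":0},{"hand":0,"offset":[-0.594,-0.53,-0.01],"twist":0},{"hand":0,"offset":[-0.627,-0.56,-0.01],"twist":0},{"hand":0,"offset":[-0.661,-0.586,-0.01],"twist":0}]'
python3 - <<'E'
from h import *
d=cam('wrist'); save(d,'w1.png')
goto((.637,-.18,.24)); s=r.observe(); print(s['wrist_force'])
for o in place_of('nozzle_top','wrist')[:2]: print(o['score'],o['at'],atz(d,o['at'],.171))
C=cloud(d).reshape(-1,3); m=(abs(C[:,2]-.171)<.006)&(np.hypot(C[:,0]-.637,C[:,1]+.18)<.05); P=C[m]
print(len(P)); 
if len(P): print(P.mean(0),(P.min(0)+P.max(0))/2,np.ptp(P,0))
print('tcp px',proj(d,s['tool_pos']), ray(d,(0,0))[0])
E
```

```text
clock: 3.5
tool_pos: [0.6378, -0.1818, 0.2413]
eef_rot: [-3.141, 0.0, 2.807]
wrist_force: [0.2, 0.5, 0.1]
finger_gap: -0.0002
grasp_force: 0.0
now [ 0.6414 -0.1881  0.241 ] yaw 160.67 clock 3.55 q6 -1.5804825710429662 -> offset [0.0068 0.0062 0.001 ] twist 0
[ 4.1528 -3.1168  0.2439]
0.59 [284.7, 224.2] [ 0.6411 -0.1808  0.171 ]
1674
[ 0.6379 -0.1797  0.1698] [ 0.6386 -0.18    0.1686] [0.0294 0.0294 0.0071]
tcp px [270.7719 279.5924] [ 0.5754 -0.1604  0.3829]
```

View pics/w1.png

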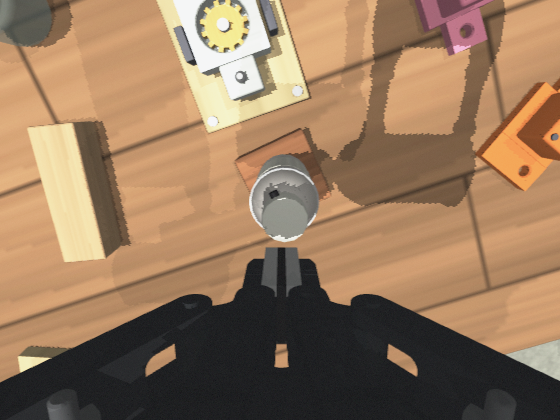

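The picture shows the cap disc centred near (284,220), just ahead of the fingertips at (280,250). The arm was still settling when it was taken, so I'll let it rest and measure again.

```bash
python3 -m jog '[{"hand":0,"offset":[0,0,0],"twist":0},{"hand":0,"offset":[0,0,0],"twist":0},{"hand":0,"offset":[0,0,0],"twist":0}]'
python3 - <<'E'
from h import *
d=cam('wrist'); s=r.observe(); print(s['wrist_force'],s['tool_pos'])
C=cloud(d).reshape(-1,3); m=(abs(C[:,2]-.171)<.003)&(np.hypot(C[:,0]-.637,C[:,1]+.18)<.05); P=C[m]
print(len(P),P.mean(0),np.median(P,0),(P.min(0)+P.max(0))/2,np.ptp(P,0))
g=np.median(P,0); goto((*((P.min(0)+P.max(0))/2)[:2],.18))
# jig
for k,z in (('nest_face',.056),('dowel_tail',.056),('dowel_nose',.056),('nozzle_top',.171)):
  for o in place_of(k,'wrist')[:2]: print(k,o['score'],o['at'],atz(d,o['at'],z))
m=(abs(C[:,2]-.056)<.004)&(np.hypot(C[:,0]-.493,C[:,1]+.184)<.08); print(m.sum(),cv2.minAreaRect(C[m][:,:2].astype(np.float32)),C[m].mean(0))
E
```

```text
clock: 3.9
tool_pos: [0.6368, -0.1783, 0.2414]
eef_rot: [3.141, -0.001, 2.809]
wrist_force: [-0.6, 0.2, 0.9]
finger_gap: 0.0001
grasp_force: 0.0
[-0.0605  0.0377  0.8468] [ 0.6369 -0.1784  0.2415]
1601 [ 0.6383 -0.1797  0.1699] [ 0.6383 -0.1796  0.1699] [ 0.6388 -0.1797  0.1702] [0.0294 0.0288 0.0044]
now [ 0.6369 -0.1784  0.2415] yaw 160.96 clock 3.95 q6 -1.5774712782907114 -> offset [-0.0022 -0.0007  0.0615] twist 0
nest_face 0.77 [216.5, 24.8] [ 0.4914 -0.1854  0.056 ]
dowel_nose 0.58 [240.3, 79.1] [ 0.538  -0.1818  0.056 ]
nozzle_top 0.61 [281.3, 223.5] [ 0.6389 -0.1792  0.171 ]
nozzle_top 0.46 [85.8, 190.0] [ 0.5797 -0.2847  0.171 ]
4028 ((0.5071297883987427, -0.18369612097740173), (0.06425148993730545, 0.09140732139348984), 89.46957397460938) [ 0.5106 -0.1862  0.0549]
```

```bash
python3 -m jog '[{"hand":0,"offset":[-0.002,-0.001,0.03],"twist":0},{"hand":0,"offset":[-0.002,-0.001,0.05],"twist":0},{"hand":0,"offset":[-0.002,-0.001,0.065],"twist":0},{"hand":0,"offset":[-0.002,-0.001,0.07],"twist":0},{"hand":0,"offset":[-0.002,-0.001,0.073],"twist":0},{"hand":0,"offset":[-0.002,-0.001,0.076],"twist":0},{"hand":0,"offset":[-0.002,-0.001,0.078],"twist":0},{"hand":0,"offset":[-0.002,-0.001,0.079],"twist":0},{"hand":0,"offset":[-0.002,-0.001,0.079],"twist":0},{"hand":0,"offset":[-0.002,-0.001,0.079],"twist":0}]'; python3 -c "
from h import *
goto((.6385,-.18,.22));print(r.observe()['wrist_force'])"
```

```text
clock: 5.15
tool_pos: [0.6392, -0.1813, 0.1643]
eef_rot: [3.141, 0.001, 2.808]
wrist_force: [-5.0, 1.4, 5.9]
finger_gap: 0.0002
grasp_force: 3.1
now [ 0.6392 -0.1813  0.1643] yaw 160.88 clock 5.15 q6 -1.5790979459130174 -> offset [ 0.001   0.001  -0.0557] twist 0
[-5.0215  1.4385  5.8638]
```

```bash
python3 -m jog '[{"hand":0,"offset":[0,0,0.001],"twist":0},{"hand":0,"offset":[0,0,0.002],"twist":0},{"hand":0,"offset":[0,0,0.003],"twist":0},{"hand":0,"offset":[0,0,0.003],"twist":0},{"hand":0,"offset":[0,0,0.003],"twist":0}]'; python3 -c "
from h import *
print(r.observe()['wrist_force'])"
```

```text
clock: 5.65
tool_pos: [0.6392, -0.1813, 0.163]
eef_rot: [3.142, 0.001, 2.808]
wrist_force: [-5.7, 3.3, 11.3]
finger_gap: 0.0
grasp_force: 5.9
[-5.6543  3.2876 11.2507]
```

```bash
python3 -m jog '[{"hand":0,"offset":[0,0,0.001],"twist":0},{"hand":0,"offset":[0,0,0.002],"twist":0},{"hand":0,"offset":[0,0,0.002],"twist":0},{"hand":0,"offset":[0,0,0.002],"twist":0}]'; python3 -c "
from h import *
print(r.observe()['wrist_force'])"
python3 -m jog '[{"hand":0,"offset":[0,0,-0.005],"twist":0},{"hand":0,"offset":[0,0,-0.02],"twist":0},{"hand":0,"offset":[0,0,-0.06],"twist":0},{"hand":0.8,"offset":[0,0,-0.09],"twist":0},{"hand":0.8,"offset":[0,0,-0.09],"twist":0},{"hand":0.8,"offset":[0,0,-0.09],"twist":0}]'
python3 - <<'E'
from h import *
d=cam('wrist'); C=cloud(d).reshape(-1,3); m=(abs(C[:,2]-.168)<.012)&(np.hypot(C[:,0]-.6385,C[:,1]+.18)<.025); P=C[m]
print('cap z',len(P),np.median(P,0),C[m,2].max())
goto((.4965,.174,.24),151)
c=np.array((.4965,.174)); goto((*(c+0.08*np.array((np.cos(np.radians(-29)),np.sin(np.radians(-29))))),.26),151)
E
```

```text
clock: 6.05
tool_pos: [0.6393, -0.1813, 0.1629]
eef_rot: [3.142, 0.001, 2.808]
wrist_force: [-10.0, 3.8, 18.4]
finger_gap: -0.0001
grasp_force: 9.2
[-10.0072   3.7879  18.4334]
clock: 6.65
tool_pos: [0.6402, -0.1819, 0.2492]
eef_rot: [-3.141, 0.005, 2.808]
wrist_force: [-0.3, -0.4, -0.7]
finger_gap: 0.0428
grasp_force: 0.0
cap z 1731 [ 0.637  -0.1796  0.1698] 0.17231848872697567
now [ 0.639  -0.1814  0.2473] yaw 160.87 clock 6.7 q6 -1.5790415289170132 -> offset [0.2511 0.2891 0.0071] twist 9.87
now [ 0.639  -0.1814  0.2473] yaw 160.87 clock 6.7 q6 -1.5790415289170132 -> offset [ 0.1723  0.2754 -0.0129] twist 9.87
```

```bash
python3 -m jog '[{"hand":1,"offset":[0.026,0.042,-0.012],"twist":3},{"hand":1,"offset":[0.052,0.083,-0.012],"twist":6},{"hand":1,"offset":[0.078,0.125,-0.012],"twist":9.9},{"hand":1,"offset":[0.104,0.167,-0.012],"twist":9.9},{"hand":1,"offset":[0.13,0.208,-0.012],"twist":9.9},{"hand":1,"offset":[0.156,0.245,-0.012],"twist":9.9},{"hand":1,"offset":[0.168,0.265,-0.012],"twist":9.9},{"hand":1,"offset":[0.172,0.275,-0.012],"twist":9.9},{"hand":1,"offset":[0.172,0.275,-0.012],"twist":9.9},{"hand":1,"offset":[0.172,0.275,-0.012],"twist":9.9},{"hand":1,"offset":[0.172,0.275,-0.012],"twist":9.9},{"hand":1,"offset":[0.172,0.275,-0.012],"twist":9.9}]'
cat > look.py <<'E'
from h import *
import sys
d=cam('wrist'); save(d,sys.argv[1])
C=cloud(d).reshape(-1,3)
def rect(c,rad,z,tol=.003):
    m=(abs(C[:,2]-z)<tol)&(np.hypot(C[:,0]-c[0],C[:,1]-c[1])<rad); P=C[m][:,:2]
    print('z',z,m.sum(),cv2.minAreaRect(P.astype(np.float32)),'mean',C[m].mean(0))
E
cat > lc.py <<'E'
from look import *
rect((.4965,.174),.05,.056); rect((.4965,.174),.025,.060,.0015); rect((.4965,.174),.085,.014)
for k,z in (('cover',0),('cover_grip',.04),('hole_tail',0.014),('hole_nose',0.014)):
  for o in place_of(k,'wrist')[:2]: print(k,o['score'],o['at'],atz(d,o['at'],z))
goto((.4965,.174,.1),151)
E
python3 lc.py w2.png
```

```text
clock: 7.9
tool_pos: [0.5669, 0.1334, 0.2591]
eef_rot: [-3.141, 0.0, 2.633]
wrist_force: [0.1, 0.1, -0.2]
finger_gap: 0.0856
grasp_force: 0.0
z 0.056 1883 ((0.4967729151248932, 0.17421004176139832), (0.03932684659957886, 0.05165228992700577), 61.56147003173828) mean [0.4962 0.1745 0.0556]
z 0.06 675 ((0.49919676780700684, 0.17230042815208435), (0.02831878326833248, 0.03692398592829704), 52.17142868041992) mean [0.4968 0.1743 0.0595]
z 0.014 3847 ((0.4967247545719147, 0.17445731163024902), (0.06403838098049164, 0.12030784785747528), 61.10377502441406) mean [0.4858 0.1811 0.013 ]
cover 0.92 [280.4, 95.7] [0.4956 0.1721 0.    ]
cover 0.81 [181.6, 178.0] [0.5189 0.0299 0.    ]
cover_grip 0.76 [295.3, 283.1] [0.6792 0.0885 0.04  ]
cover_grip 0.7 [279.8, 94.3] [0.4955 0.1715 0.04  ]
hole_tail 0.97 [287.4, 299.9] [0.7064 0.0639 0.014 ]
hole_tail 0.88 [266.8, 50.5] [0.4514 0.1811 0.014 ]
hole_nose 0.8 [286.5, 139.6] [0.5384 0.1556 0.014 ]
hole_nose 0.71 [311.2, 236.0] [0.648  0.1275 0.014 ]
now [0.5666 0.1344 0.2594] yaw 150.93 clock 8.15 q6 -0.9053135430395913 -> offset [0.0806 0.0005 0.1593] twist -0.07
```

View pics/w2.png

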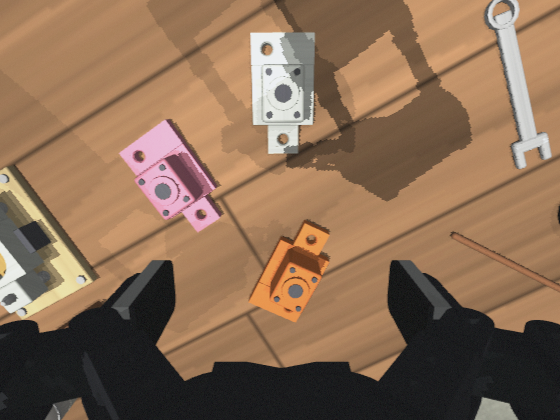

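Aluminium cover is at (283,93), nose pointing down in the image, with the tail hole at (267,48). Depth puts it at (0.4967,0.1743) with yaw -28.9°. Both networks and geometry agree, so I'll grasp it.

```bash
python3 -m jog '[{"hand":1,"offset":[0.03,0,0.03],"twist":0},{"hand":1,"offset":[0.06,0,0.07],"twist":0},{"hand":1,"offset":[0.08,0,0.11],"twist":0},{"hand":1,"offset":[0.08,0,0.14],"twist":0},{"hand":1,"offset":[0.08,0,0.15],"twist":0},{"hand":1,"offset":[0.08,0,0.15],"twist":0},{"hand":1,"offset":[0.08,0,0.15],"twist":0},{"hand":1,"offset":[0.08,0,0.15],"twist":0}]'
python3 -c "
from h import *
goto((.4967,.1743,.019),151.1)"
```

```text
clock: 8.95
tool_pos: [0.4989, 0.174, 0.1115]
eef_rot: [3.139, 0.003, 2.634]
wrist_force: [0.1, 0.1, 0.0]
finger_gap: 0.0853
grasp_force: 0.0
now [0.4989 0.174  0.1115] yaw 150.94 clock 8.95 q6 -0.8105643891246328 -> offset [ 0.0024 -0.0011  0.0924] twist -0.16
```

```bash
python3 -m jog '[{"hand":1,"offset":[0.001,-0.001,0.03],"twist":0},{"hand":1,"offset":[0.001,-0.001,0.06],"twist":0},{"hand":1,"offset":[0.001,-0.001,0.08],"twist":0},{"hand":1,"offset":[0.001,-0.001,0.088],"twist":0},{"hand":1,"offset":[0.001,-0.001,0.091],"twist":0},{"hand":1,"offset":[0.001,-0.001,0.091],"twist":0},{"hand":0.3,"offset":[0.001,-0.001,0.091],"twist":0},{"hand":0.3,"offset":[0.001,-0.001,0.091],"twist":0},{"hand":0.3,"offset":[0.001,-0.001,0.091],"twist":0},{"hand":0.3,"offset":[0.001,-0.001,0.091],"twist":0},{"hand":0.3,"offset":[0.001,-0.001,0.091],"twist":0},{"hand":0.3,"offset":[0.001,-0.001,0.091],"twist":0},{"hand":0.3,"offset":[0.001,-0.001,0.091],"twist":0},{"hand":0.3,"offset":[0.001,-0.001,0.091],"twist":0}]' 60
python3 -c "
from h import *
s=r.observe();print(s['wrist_force'],s['tool_pos'],s['eef_rot'])"
```

```text
clock: 10.35
tool_pos: [0.4963, 0.1738, 0.0193]
eef_rot: [3.14, 0.001, 2.635]
wrist_force: [-0.6, 1.7, 6.0]
finger_gap: 0.0393
grasp_force: 62.3
[-0.5521  1.6801  6.0455] [0.4963 0.1738 0.0193] [3.1399 0.0015 2.6349]
```

```bash
python3 -m jog '[{"hand":0.3,"offset":[0,0,-0.015],"twist":0},{"hand":0.3,"offset":[0,0,-0.04],"twist":0},{"hand":0.3,"offset":[0,0,-0.08],"twist":0},{"hand":0.3,"offset":[0,0,-0.12],"twist":0},{"hand":0.3,"offset":[-0.02,-0.02,-0.16],"twist":-3},{"hand":0.3,"offset":[-0.04,-0.04,-0.18],"twist":-6},{"hand":0.3,"offset":[-0.065,-0.065,-0.18],"twist":-10},{"hand":0.3,"offset":[-0.09,-0.09,-0.18],"twist":-15},{"hand":0.3,"offset":[-0.115,-0.115,-0.18],"twist":-20},{"hand":0.3,"offset":[-0.14,-0.145,-0.18],"twist":-24},{"hand":0.3,"offset":[-0.16,-0.165,-0.18],"twist":-27},{"hand":0.3,"offset":[-0.169,-0.173,-0.18],"twist":-28.5},{"hand":0.3,"offset":[-0.169,-0.173,-0.18],"twist":-28.5},{"hand":0.3,"offset":[-0.169,-0.173,-0.18],"twist":-28.5},{"hand":0.3,"offset":[-0.169,-0.173,-0.18],"twist":-28.5},{"hand":0.3,"offset":[-0.169,-0.173,-0.18],"twist":-28.5}]' 80
cat > lj.py <<'E'
from look import *
s=r.observe(); print(s['wrist_force'],s['finger_gap'])
j=np.array((.4928,-.184)); rect(j,.085,.055,.004)
for k,z in (('jig',0),('nest_face',.056),('dowel_tail',.056),('dowel_nose',.056),('hole_tail',s['tool_pos'][2]-.005),('hole_nose',s['tool_pos'][2]-.005)):
  for o in place_of(k,'wrist')[:2]: print(k,o['score'],o['at'],atz(d,o['at'],z))
goto((*j,.12),179.5)
E
python3 lj.py w3.png
```

```text
clock: 11.95
tool_pos: [0.5584, -0.0589, 0.198]
eef_rot: [3.141, -0.001, 3.134]
wrist_force: [-0.6, -0.6, -4.2]
finger_gap: 0.0388
grasp_force: 81.9
[-0.5851  0.092  -4.2204] 0.03891337966174387
z 0.055 9234 ((0.49216610193252563, -0.18355697393417358), (0.06493459641933441, 0.11948943883180618), 89.66924285888672) mean [ 0.481  -0.1823  0.0548]
jig 0.6 [144.9, 110.7] [ 0.4914 -0.1838  0.    ]
nest_face 0.83 [116.8, 111.3] [ 0.4918 -0.1848  0.056 ]
dowel_nose 0.72 [126.8, 168.9] [ 0.5365 -0.1826  0.056 ]
hole_tail 0.9 [351.8, 89.7] [ 0.4848 -0.0308  0.1931]
hole_tail 0.71 [246.6, 158.0] [ 0.5111 -0.0729  0.1931]
hole_nose 0.88 [460.9, 267.5] [0.5609 0.0213 0.1931]
now [ 0.559  -0.0597  0.1983] yaw 179.5 clock 12.3 q6 -1.7458986779953456 -> offset [ 0.0651 -0.1248  0.0783] twist -0.0
```

View pics/w3.png

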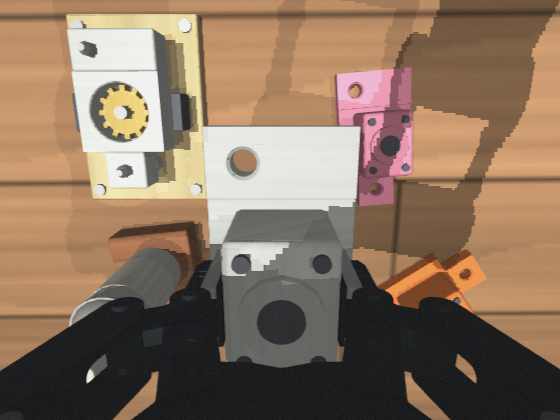

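The jig's lower half is at upper left, with dowels at (88,48) and (124,170). The held cover is clearly visible, with its tail hole at (243,161). I'll measure the cover relative to the TCP from depth.

```bash
cat > m.py <<'E'
from h import *
d=cam('wrist'); s=r.observe(); T=s['tool_pos']; C3=cloud(d); C=C3.reshape(-1,3)
print('tcp',T,s['eef_rot'])
rel=C-T
m=(np.hypot(rel[:,0],rel[:,1])<.09)&(C[:,2]>T[2]-.04)&(C[:,2]<T[2]+.008)
h,e=np.histogram(rel[m,2],bins=24,range=(-.04,.008)); print(dict(zip((e[:-1]*1e3).round(0),h)))
zt=np.median(rel[m&(rel[:,0]<-.03),2]); print('flange top rel z',zt)
F=rel[m&(abs(rel[:,2]-zt)<.003)&(rel[:,0]<-.02)]
a=F[:,0].min(); print('tail edge x',np.percentile(F[:,0],[0,.5]),'y range',F[F[:,0]<-.035][:,1].min(),F[F[:,0]<-.035][:,1].max())
b=F[F[:,0]<-.035]
for lo in (-.055,-.05,-.045,-.04):
    q=b[abs(b[:,0]-lo)<.002]; print(lo,len(q),q[:,1].min(),q[:,1].max())
for lo in (-.02,0,.02):
    q=b[abs(b[:,1]-lo)<.003]; print('tail x at y',lo,q[:,0].min())
# hole: gap pixels -> project flange plane
z=T[2]+zt; g=cv2.cvtColor(d['image'],cv2.COLOR_RGB2HSV)
msk=((g[:,:,1]>60)).astype(np.uint8); ctr=proj(d,T+[-.045,-.016,zt]); print('pred hole px',ctr)
n,l,st,ce=cv2.connectedComponentsWithStats(msk)
for i in range(1,n):
    if np.hypot(*(ce[i]-ctr))<25 and 60<st[i,4]<2500: print('blob',st[i],ce[i],atz(d,ce[i],z)-T)
bt=(np.abs(rel[:,0])<.04)&(np.abs(rel[:,1])<.035)&(abs(rel[:,2]-(zt+.042))<.003); print('block',bt.sum(),cv2.minAreaRect(rel[bt][:,:2].astype(np.float32)))
for nme,c in (('tail',(.447,-.2)),('nose',(.537,-.184))):
    k=(np.hypot(C[:,0]-c[0],C[:,1]-c[1])<.012)&(C[:,2]>.061)&(C[:,2]<.075); P=C[k]; print('dowel',nme,len(P),P.mean(0) if len(P) else '',(P.min(0)+P.max(0))/2 if len(P) else '')
    t=P[P[:,2]>.066]; print(len(t), t.mean(0) if len(t) else '')
E
python3 m.py
```

```text
tcp [ 0.559  -0.0598  0.1983] [-3.1416  0.      3.1326]
{np.float64(-40.0): np.int64(0), np.float64(-38.0): np.int64(0), np.float64(-36.0): np.int64(0), np.float64(-34.0): np.int64(0), np.float64(-32.0): np.int64(0), np.float64(-30.0): np.int64(0), np.float64(-28.0): np.int64(0), np.float64(-26.0): np.int64(0), np.float64(-24.0): np.int64(0), np.float64(-22.0): np.int64(47), np.float64(-20.0): np.int64(125), np.float64(-18.0): np.int64(25), np.float64(-16.0): np.int64(34), np.float64(-14.0): np.int64(23), np.float64(-12.0): np.int64(65), np.float64(-10.0): np.int64(242), np.float64(-8.0): np.int64(9769), np.float64(-6.0): np.int64(3818), np.float64(-4.0): np.int64(45), np.float64(-2.0): np.int64(111), np.float64(0.0): np.int64(118), np.float64(2.0): np.int64(133), np.float64(4.0): np.int64(141), np.float64(6.0): np.int64(171)}
flange top rel z -0.006395415407659449
tail edge x [-0.0602 -0.0597] y range -0.03188941126939935 0.03293025405175612
-0.055 1540 -0.03131511386226931 0.032489627318141895
-0.05 1371 -0.03175339423765101 0.03252385690049525
-0.045 1211 -0.03164040490144416 0.032538433762348065
-0.04 1349 -0.031618697543796655 0.03237771991943216
tail x at y -0.02 -0.06004806586645062
tail x at y 0 -0.059814491423330673
tail x at y 0.02 -0.05964682733049581
pred hole px [242.0873 163.0285]
blob [233 149  24  23 421] [244.4656 160.1093] [-0.0462 -0.015  -0.0064]
block 10061 ((-0.0021922681480646133, -4.264526069164276e-05), (0.05232371389865875, 0.04824988543987274), 88.896484375)
dowel tail 169 [ 0.448  -0.1976  0.0654] [ 0.4476 -0.1981  0.0652]
76 [ 0.4476 -0.1984  0.0676]
dowel nose 132 [ 0.5369 -0.1821  0.0654] [ 0.5372 -0.1832  0.0653]
56 [ 0.5374 -0.183   0.0678]
```

```bash
python3 -m jog '[{"hand":0.3,"offset":[0.02,-0.03,0.01],"twist":0},{"hand":0.3,"offset":[0.04,-0.06,0.02],"twist":0},{"hand":0.3,"offset":[0.055,-0.09,0.03],"twist":0},{"hand":0.3,"offset":[0.063,-0.115,0.05],"twist":0},{"hand":0.3,"offset":[0.065,-0.125,0.075],"twist":0},{"hand":0.3,"offset":[0.065,-0.125,0.09],"twist":0},{"hand":0.3,"offset":[0.065,-0.125,0.095],"twist":0},{"hand":0.3,"offset":[0.065,-0.125,0.095],"twist":0},{"hand":0.3,"offset":[0.065,-0.125,0.095],"twist":0},{"hand":0.3,"offset":[0.065,-0.125,0.095],"twist":0}]'
python3 - <<'E'
from h import *
d=cam('wrist'); s=r.observe(); T=s['tool_pos']; print(s['wrist_force'])
goto((.4927,-.184,.09),179.5)
a=proj(d,T+[-.045,-.016,-.0064]); b=proj(d,(.4478,-.1993,.069)); c=proj(d,(.4478,-.1993,.056)); print('hole top',a,'dowel tip',b,'foot',c)
x,y=a.astype(int); save(d,'w4.png',(x-75,y-60,x+125,y+60),4)
E
```

```text
clock: 13.35
tool_pos: [0.4941, -0.1846, 0.1046]
eef_rot: [-3.14, 0.002, 3.133]
wrist_force: [0.4, -0.1, -3.9]
finger_gap: 0.0394
grasp_force: 82.1
[ 0.4711 -0.3145 -3.1022]
now [ 0.494  -0.1845  0.1045] yaw 179.51 clock 13.4 q6 -2.002370023358456 -> offset [0.0013 0.0005 0.0145] twist 0.01
hole top [242.3818 162.7415] dowel tip [250.9849 151.8021] foot [252.9982 148.9793]
```

View pics/w4.png

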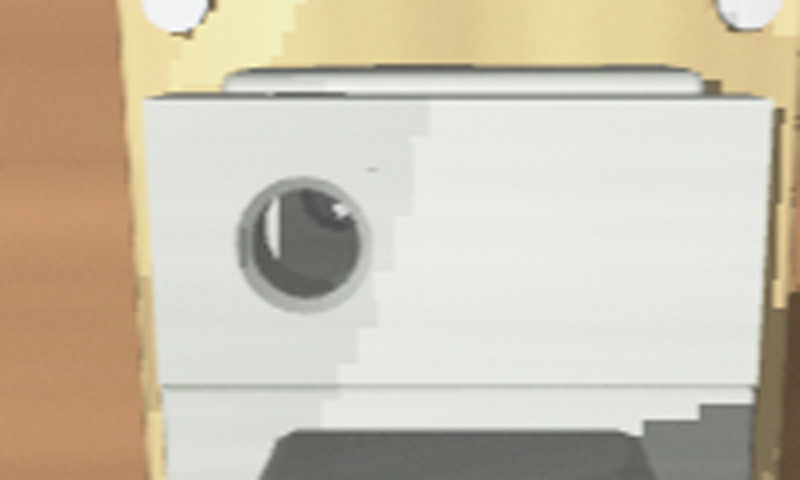

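The crop shows the hole rim centred near pixel (243,163). The dowel tip, dark with a highlight, shows through it at about (251,153), close to the predicted (251,152). I'll work out the lateral correction from that.

Run:
```python
from h import *
d=cam('wrist'); s=r.observe(); T=s['tool_pos']
h1=atz(d,(242.8,163),T[2]-.0064); h2=atz(d,(243.5,162.8),T[2]-.0204)
dw=[atz(d,p,.069) for p in ((250.5,152.5),(251.5,153))]
print('hole',h1,h2,'dowel',dw,'expected hole',T+[-.045,-.016,0])
goto((.4927,-.184,.087),179.5)
```

```text
hole [ 0.449  -0.2003  0.098 ] [ 0.4509 -0.2016  0.084 ] dowel [array([ 0.448 , -0.1995,  0.069 ]), array([ 0.4483, -0.199 ,  0.069 ])] expected hole [ 0.4488 -0.2005  0.1044]
now [ 0.4938 -0.1845  0.1044] yaw 179.51 clock 13.45 q6 -2.002362299700069 -> offset [0.0011 0.0005 0.0174] twist 0.01
```

```bash
python3 -m jog '[{"hand":0.3,"offset":[0.001,0.001,0.003],"twist":0},{"hand":0.3,"offset":[0.001,0.001,0.008],"twist":0},{"hand":0.3,"offset":[0.001,0.001,0.012],"twist":0},{"hand":0.3,"offset":[0.001,0.001,0.014],"twist":0},{"hand":0.3,"offset":[0.001,0.001,0.016],"twist":0},{"hand":0.3,"offset":[0.001,0.001,0.018],"twist":0},{"hand":0.3,"offset":[0.001,0.001,0.02],"twist":0},{"hand":0.3,"offset":[0.001,0.001,0.02],"twist":0},{"hand":0.3,"offset":[0.001,0.001,0.02],"twist":0}]'
python3 - <<'E'
from h import *
s=r.observe(); T=s['tool_pos']; print(s['wrist_force'],s['wrist_torque']); goto((.4927,-.184,.0764),179.5)
E
```

```text
clock: 14.35
tool_pos: [0.4919, -0.1834, 0.0833]
eef_rot: [3.142, -0.0, 3.132]
wrist_force: [-0.2, -0.1, -3.6]
finger_gap: 0.0389
grasp_force: 82.2
[-0.2279 -0.1459 -3.5705] [-0.049  -0.0074  0.0691]
now [ 0.4919 -0.1834  0.0833] yaw 179.47 clock 14.35 q6 -2.0014762908312282 -> offset [-0.0008 -0.0006  0.0069] twist -0.03
```

```bash
python3 -m jog '[{"hand":0.3,"offset":[-0.0005,0,0.001],"twist":0},{"hand":0.3,"offset":[-0.0005,0,0.002],"twist":0},{"hand":0.3,"offset":[-0.0005,0,0.003],"twist":0},{"hand":0.3,"offset":[-0.0005,0,0.004],"twist":0},{"hand":0.3,"offset":[-0.0005,0,0.005],"twist":0},{"hand":0.3,"offset":[-0.0005,0,0.006],"twist":0},{"hand":0.3,"offset":[-0.0005,0,0.007],"twist":0},{"hand":0.3,"offset":[-0.0005,0,0.007],"twist":0},{"hand":0.3,"offset":[-0.0005,0,0.007],"twist":0}]'
python3 - <<'E'
from h import *
s=r.observe(); T=s['tool_pos']; print(s['wrist_force'],s['wrist_torque']); goto((.4927,-.184,.0764),179.5)
E
```

```text
clock: 15.25
tool_pos: [0.4923, -0.1834, 0.0762]
eef_rot: [3.142, -0.0, 3.132]
wrist_force: [0.4, -0.2, -3.7]
finger_gap: 0.0389
grasp_force: 82.2
[ 0.3793 -0.1979 -3.7301] [ 0.0207 -0.0199 -0.0097]
now [ 0.4923 -0.1834  0.0762] yaw 179.47 clock 15.25 q6 -2.0010292599509265 -> offset [-0.0004 -0.0006 -0.0002] twist -0.03
```

```bash
python3 -m jog '[{"hand":0.3,"offset":[0,0,0.0005],"twist":0},{"hand":0.3,"offset":[0,0,0.001],"twist":0},{"hand":0.3,"offset":[0,0,0.001],"twist":0}]'; python3 -m jog '[{"hand":0.3,"offset":[0,0,0.0005],"twist":0},{"hand":0.3,"offset":[0,0,0.001],"twist":0},{"hand":0.3,"offset":[0,0,0.001],"twist":0}]'; python3 -m jog '[{"hand":0.3,"offset":[0,0,0.0005],"twist":0},{"hand":0.3,"offset":[0,0,0.001],"twist":0},{"hand":0.3,"offset":[0,0,0.001],"twist":0}]'; python3 -m jog '[{"hand":0.3,"offset":[0,0,0.0005],"twist":0},{"hand":0.3,"offset":[0,0,0.001],"twist":0},{"hand":0.3,"offset":[0,0,0.001],"twist":0}]'
```

```text
clock: 15.55
tool_pos: [0.4924, -0.1835, 0.0755]
eef_rot: [-3.142, 0.0, 3.132]
wrist_force: [-0.4, 1.1, -1.6]
finger_gap: 0.0389
grasp_force: 82.6
clock: 15.85
tool_pos: [0.4924, -0.1834, 0.0748]
eef_rot: [-3.142, 0.0, 3.132]
wrist_force: [-3.9, 0.9, 2.7]
finger_gap: 0.0388
grasp_force: 83.1
clock: 16.15
tool_pos: [0.4925, -0.1835, 0.0735]
eef_rot: [-3.141, 0.0, 3.132]
wrist_force: [-3.7, 0.8, 4.1]
finger_gap: 0.039
grasp_force: 83.3
clock: 16.45
tool_pos: [0.4925, -0.1835, 0.0725]
eef_rot: [-3.142, 0.0, 3.132]
wrist_force: [-3.2, 0.5, 5.5]
finger_gap: 0.0393
grasp_force: 83.4
```

```bash
python3 -m jog '[{"hand":0.3,"offset":[0,0,0.001],"twist":0},{"hand":0.3,"offset":[0,0,0.002],"twist":0},{"hand":0.3,"offset":[0,0,0.003],"twist":0},{"hand":0.3,"offset":[0,0,0.004],"twist":0},{"hand":0.3,"offset":[0,0,0.0045],"twist":0},{"hand":0.3,"offset":[0,0,0.0045],"twist":0},{"hand":0.3,"offset":[0,0,0.0045],"twist":0},{"hand":0.3,"offset":[0,0,0.0045],"twist":0},{"hand":0.3,"offset":[0,0,0.0045],"twist":0}]'
python3 - <<'E'
from h import *
s=r.observe(); T=s['tool_pos']; print(s['wrist_force'],s['wrist_torque'],s['eef_rot'])
d=cam('wrist'); C=cloud(d).reshape(-1,3); rel=C-T
for sx in ((-.058,-.035),):
  m=(rel[:,0]>sx[0])&(rel[:,0]<sx[1])&(abs(rel[:,1])<.03)&(abs(rel[:,2])<.02); P=C[m]; A=np.c_[P[:,:2]-P[:,:2].mean(0),np.ones(len(P))]
  k=np.abs(P[:,2]-np.median(P[:,2]))<.002; print('flange top z',np.median(P[:,2]),'slopes',np.linalg.lstsq(A[k],P[k,2],rcond=None)[0],'rel',np.median(P[:,2])-T[2])
d2=cam('side'); x,y=proj(d2,(.4925,-.184,.05)).astype(int); save(d2,'s5.png',(x-50,y-38,x+50,y+37),8)
b=proj(d,T+[-.045,-.016,-.0064]).astype(int); save(d,'w5.png',(b[0]-60,b[1]-60,b[0]+140,b[1]+60),4)
E
```

```text
clock: 17.35
tool_pos: [0.4925, -0.1835, 0.0687]
eef_rot: [3.142, -0.0, 3.132]
wrist_force: [-5.0, 2.1, 10.1]
finger_gap: 0.039
grasp_force: 84.0
[-4.9899  2.1322 10.0532] [0.3972 0.6039 0.0312] [ 3.1415 -0.0002  3.1324]
flange top z 0.0622611625814019 slopes [-0.0046  0.002   0.0623] rel -0.006425739164374063
```

View pics/s5.png

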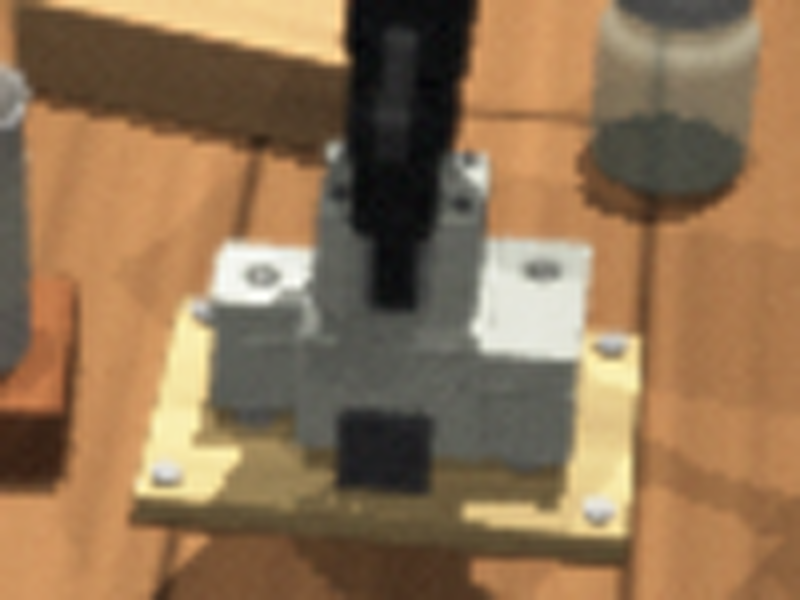

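View pics/w5.png

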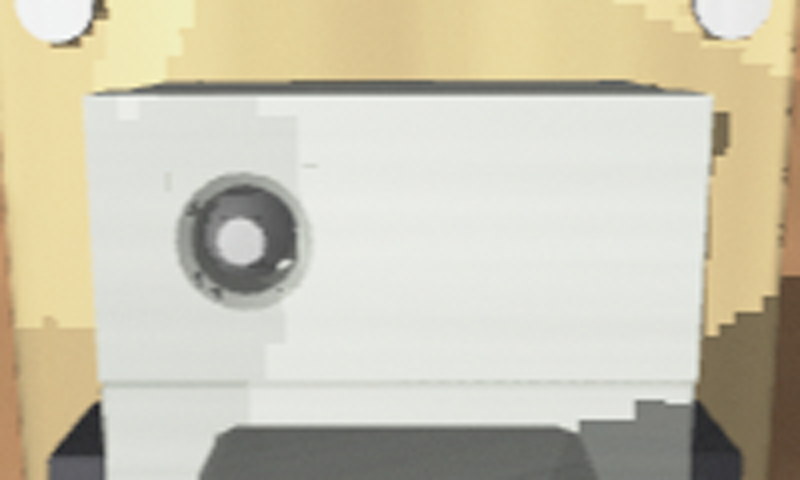

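The cover is seated: the dowel tip shows centred in the tail hole at (240,240) of the crop, and the side view shows no gap. Force and travel both give about 6.3 mm, so I'll add 0.7 mm.

```bash
python3 -m jog '[{"hand":0.3,"offset":[0,0,0.0004],"twist":0},{"hand":0.3,"offset":[0,0,0.0007],"twist":0},{"hand":0.3,"offset":[0,0,0.0007],"twist":0},{"hand":0.3,"offset":[0,0,0.0007],"twist":0},{"hand":0.3,"offset":[0,0,0.0007],"twist":0},{"hand":0.3,"offset":[0,0,0.0007],"twist":0}]'
```

```text
clock: 18.05
tool_pos: [0.4925, -0.1835, 0.0681]
eef_rot: [3.142, -0.0, 3.132]
wrist_force: [-4.6, 1.6, 10.7]
finger_gap: 0.0393
grasp_force: 84.1
```

```bash
python3 -c "
from h import *
print(r.hand_in())"
```

```text
the job is handed in; nothing more can be done
None
```

The job is handed in: the nozzle cap was pushed all the way down and sprang back, the cover is seated on both dowels, and the arm still holds the pair pressed down about 7 mm (estimated from force and travel) at 18 s of the 51 s allowed.

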